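Close up the spice tins and shut the drop-front box

TASK

Straighten the spice tins in the drop-front wooden box: nudge the three that stand askew in it back against the rear rail and up snug to the left-hand end, so that they stand square in one closed row, and stand the fourth tin from the worktop upright in the space left at the right-hand end, square and in line with them. Swing the box's front fully up so that it is shut, let go, and leave the fruit and utensils round about where they are and no tin tipped over.

Things in the scene. Friction and masses are not known exactly. Their poses are not given: they have to be found in the camera images.
- rack: drop-front wooden spice box, fixed on the worktop, 56 mm deep (x), 200 mm long (y); origin at the centre of its underside, x to the rear rail, y along the row to the left-hand end. Floor 20 mm above the origin, its open front edge at x = -28 mm. Rear and end rails 8 mm thick, tops at z = 34 mm (14 mm over the floor). Shut, it is 48 mm deep and 184 mm long inside, for one row of four tins
- row_left (a point): left-hand rear inner corner of the box on its floor, where rear and left end rails meet: (20, 92, 20) mm in the rack's frame, axes as the rack's
- row_right (a point): right-hand rear inner corner of the box on its floor: (20, -92, 20) mm in the rack's frame, axes as the rack's
- flap (a joint): hinge of the front panel, along y at the box's lower front edge (x = -32, z = 6 mm in the rack's frame): 0 rad shut, upright, inner face at x = -28 mm; grows as it leans out and down to the front, 1.3 fully open; stiff, stays where left. Panel 200 mm long, 8 mm thick, reaching 46 mm from the axis, with a wooden pull at the middle
- flap_pull (a point): grip point of the dark wooden pull on the panel's outer face, 56 mm from the hinge axis and 9 mm outside the panel's mid-plane. Pull 18 mm wide (along y), 10 mm thick, 36 mm long, standing 20 mm past the panel's free edge; pinch it from its two sides
- tin_a: square tin-plate spice tin with a slip lid and blank paper labels, 44 x 44 mm, 52 mm tall, straight sides, about 0.12 kg; origin at the centre of its underside, z up through the lid, x and y square to its sides; stands in the box at the start, askew, with a gap to its neighbours
- tin_b: square tin-plate spice tin with a slip lid and blank paper labels, 44 x 44 mm, 52 mm tall, straight sides, about 0.12 kg; origin at the centre of its underside, z up through the lid, x and y square to its sides; stands in the box at the start, askew, with a gap to its neighbours
- tin_c: square tin-plate spice tin with a slip lid and blank paper labels, 44 x 44 mm, 52 mm tall, straight sides, about 0.12 kg; origin at the centre of its underside, z up through the lid, x and y square to its sides; stands in the box at the start, askew, with a gap to its neighbours
- tin_d: square tin-plate spice tin with a slip lid and blank paper labels, 44 x 44 mm, 52 mm tall, straight sides, about 0.12 kg; origin at the centre of its underside, z up through the lid, x and y square to its sides; stands on the worktop to the right of the box at the start; it goes into the right-hand end of the row
- lime: lime on the worktop, about 60 x 48 x 48 mm; origin at its underside; leave alone
- lemon: lemon on the worktop towards the back right, about 71 x 53 x 51 mm; origin at its underside; leave alone
- peeler: vegetable peeler lying on the strip in front of the sink, 170 x 25 x 18 mm, long axis x; origin at the centre of its underside; leave alone
- teaspoon: teaspoon lying near the worktop's front edge, 132 x 26 x 11 mm, long axis x; origin at the centre of its underside; leave alone
Things that resemble listed ones, but are neither listed nor needed, are in the scene too. What is shaped like the tin_d but purple or red is not meant.

How it is judged:
At the end, for the whole second after the job is handed in: All four tins upright, still and square (0.1 rad) on the box's floor, backs within 7 mm of the rear rail; the first three closed up to the left end with gaps of at most 5 mm in all, the fourth in the space at the right end; front panel shut (within 0.08 rad) (x of tin_a in the frame of rack between -0.0085 and 0.001 m and z of tin_a in the frame of rack between 0.017 and 0.024 m and angle between each of tin_a, tin_b, tin_c, tin_d's own z axis and vertical below 0.08 rad and linear speed of each of tin_a, tin_b, tin_c, tin_d below 0.02 m/s and (angle between the x axis of tin_a and the x axis of rack, either way round below 0.1 rad or angle between the x axis of tin_a and the y axis of rack, either way round below 0.1 rad) and y of each of tin_a, tin_b, tin_c in the frame of rack above -0.023 m and x of tin_b in the frame of rack between -0.0085 and 0.001 m and z of tin_b in the frame of rack between 0.017 and 0.024 m and (angle between the x axis of tin_b and the x axis of rack, either way round below 0.1 rad or angle between the x axis of tin_b and the y axis of rack, either way round below 0.1 rad) and x of tin_c in the frame of rack between -0.0085 and 0.001 m and z of tin_c in the frame of rack between 0.017 and 0.024 m and (angle between the x axis of tin_c and the x axis of rack, either way round below 0.1 rad or angle between the x axis of tin_c and the y axis of rack, either way round below 0.1 rad) and x of tin_d in the frame of rack between -0.0085 and 0.001 m and z of tin_d in the frame of rack between 0.017 and 0.024 m and (angle between the x axis of tin_d and the x axis of rack, either way round below 0.1 rad or angle between the x axis of tin_d and the y axis of rack, either way round below 0.1 rad) and y of tin_d in the frame of rack between -0.072 and -0.06 m and value of joint flap below 0.08 rad); the robot touches nothing.
It fails at once if a tin is tipped over (angle between any of tin_a, tin_b, tin_c, tin_d's own z axis and vertical above 0.6 rad).
It fails at once if the lime, lemon, peeler or teaspoon is pushed more than 40 mm away (distance of any of lime, lemon, peeler, teaspoon from where it was at the start of the episode above 0.04 m).
It also fails if it takes over 72 s, if anything falls off the work surface, if the arm or the gripper's body presses on something with over 40 N, if the wrist force passes 120 N, or if a joint passes its speed limit or range.

ROBOT

A 7-joint arm with a two-finger parallel gripper is mounted at the origin on a cart in front of the work surface, level with it; the furniture and walls round the work are solid. World frame = base frame: x ahead of the robot, y to its left, z up, the work surface at z = 0. Lengths are in m, angles in rad, forces in N, time in s.
With the tool pointing down it reaches from about 0.4 to 0.85 m from the base axis. Payload 4.5 kg.
Tool frame: the origin (TCP) lies on the front face of the gripper's body, between the roots of the fingers; the fingertips stand 64 mm ahead of it and the grasp point (between the pads) lies 45 mm ahead of it (bot.grip_point_offset is the distance from the TCP to the grasp point, in m); z points along the fingers, x is the direction in which the jaws open and shut, and the axes are right-handed (so a half turn about z gives the same grasp; the last joint's range is limited). The gripper opens to 88 mm and grips with 3 to 60 N. Pads are 18 mm wide; open, the fingers measure 123 mm over their backs; the gripper's body (75 mm by 187 mm) begins 45 mm behind the grasp point.
Start: joints at [-1.233, 0.689, -0.195, 1.565, 0.157, 0.902, -0.215], TCP at [0.187, 0.596, 0.303] pointing down, gripper open.
Joint ranges: [-3.01, 3.01], [-0.46, 2.08], [-1.47, 1.51], [0.13, 2.56], [-1, 4.14], [0.04, 2.09], [-2.66, 2.66]. Speed limits (rad/s): [2.57, 2.57, 3.14, 3.14, 3.14, 3.14, 3.14].

INTERFACE

Orientations are given as a rotation vector (axis times angle).
In Python, from plant import bot gives the robot as it stands.
- The arm moves only by the tool jog_arm, never from a script. Its arguments are lists of equal length, an entry for each row: "gripper": the opening, from -1 (shut) to 1 (fully open); "delta_pos": the shift along the world's x, y, z in cm, a list of three; "twist": the turn about the world's z in rad. In form: {"gripper": [gripper, ...], "delta_pos": [[dx, dy, dz], ...], "twist": [twist, ...]}. A call has 1 to 20 rows; each row shifts and turns the pose as measured when the row begins; what a row does not reach is not made up. A row lasts 1/12 s, in which the tool goes at most 41.7 mm and 7.16 degrees, less where a joint would pass 70% of its speed; a pose out of reach is approached as far as the arm can. A call with a gripper value outside its range is refused whole. The fingers move at their own pace and stop on an object; "squeeze" is the grip in N (left out, the last holds). Time passes only in rows, so rows that do not move let the fingers close. It gives the time, the measured TCP pose, the force and the opening at its end, in the units of the state.
- bot.get_obs(): the state, without advancing time (a new reading comes with each control period).
- bot.camera(name): name is "scene" or "side" or "wrist"; returns a dict with "img" (400x640x3 uint8, red, green, blue), "camera_matrix" (3x3 intrinsics, pixels), "rvec" (rotation vector, rad) and "tvec" (3), from world to camera coordinates, as OpenCV has them. Camera axes: x right, y down, z forward; pixel columns grow to the right and rows downward; lengths in m; the calibration is good to about 2 mm. The wrist camera is an equidistant fisheye: a pixel r from the principal point sees the ray r / f radians off the axis. A picture is of the moment at which its call begins. There is no depth.
- bot.job_done(): hands the job in, once; it reports no verdict.
The state is a dict: "clock": time; "q": joint angles; "joint_velocities": joint speeds; "joint_torque": joint torques, N m; "tcp_pos": TCP position; "ee_rot": TCP orientation; "ft_force": force on the tool from outside, world axes, zero at the start; "wrist_torque": the same for the moment, N m; "gripper_width": finger opening in m.
Only numpy, scipy, OpenCV 4.12 (cv2) and the standard library are available. Lean on these libraries where they do the work, as an engineer would, in place of code of your own. Each camera call takes 0.05 s, during which the arm holds its last target. There are 200 camera calls.

## Working session

There is one attempt and no reset: what is moved stays moved. The work goes in short steps, Python scripts to look and compute and a tool call to move; the robot and the scene stay as the last step left them, time stands still between calls to the robot, and variables do not carry over. Pictures are saved under pics/ and viewed, about 8 in all and at most 12, crops included, and the job is handed in when it is done.

Besides the shell and the picture viewer there is one more tool, called after "Emit:" by a JSON object that holds its "op" and its "data". jog_arm: Moves the arm, as the interface text tells. Its arguments: {"type":"object","properties":{"gripper":{"type":"array"},"delta_pos":{"type":"array"},"twist":{"type":"array"},"squeeze":{"type":"number"}},"required":["gripper","delta_pos","twist"]}

```bash
mkdir -p pics; cat > h.py <<'E'
import numpy as np,cv2
from plant import bot
def cam(n,f=None):
    c=bot.camera(n)
    if f: cv2.imwrite('pics/'+f,c['img'][...,::-1])
    np.savez('pics/'+n+'.npz',**{k:np.array(v) for k,v in c.items()})
    return c
def ray(c,u,v,fish=False):
    K=np.array(c['camera_matrix']);R=cv2.Rodrigues(np.array(c['rvec'],float))[0];t=np.array(c['tvec'],float).ravel()
    x=(u-K[0,2])/K[0,0];y=(v-K[1,2])/K[1,1]
    if fish:
        r=np.hypot(x,y);d=np.array([x/r*np.sin(r),y/r*np.sin(r),np.cos(r)]) if r>0 else np.array([0,0,1.])
    else: d=np.array([x,y,1.])
    return -R.T@t,R.T@d
def at(c,u,v,z,fish=False):
    o,d=ray(c,u,v,fish);return (o+d*(z-o[2])/d[2])
def proj(c,P,fish=False):
    K=np.array(c['camera_matrix']);R=cv2.Rodrigues(np.array(c['rvec'],float))[0];t=np.array(c['tvec'],float).ravel()
    p=np.atleast_2d(P)@R.T+t
    if fish:
        h=np.hypot(p[:,0],p[:,1]);th=np.arctan2(h,p[:,2]);s=th/h;xy=p[:,:2]*s[:,None]
    else: xy=p[:,:2]/p[:,2:]
    return xy*[K[0,0],K[1,1]]+K[:2,2]
E
python3 - <<'E'
from h import *
a=cam('scene');b=cam('side')
cv2.imwrite('pics/1.png',a['img'][...,::-1]);cv2.imwrite('pics/2.png',b['img'][...,::-1])
for c in(a,b):print(ray(c,320,200))
print(bot.get_obs())
E
```

```text
(array([-0.44433196, -0.7797836 ,  1.2547731 ]), array([ 0.57455791,  0.38643125, -0.72165621]))
(array([ 0.47699089, -1.27593469,  0.58162889]), array([ 0.02678914,  0.89898336, -0.4372744 ]))
{'clock': 0.1, 'q': array([-1.23321752,  0.6898984 , -0.19451833,  1.56623046,  0.15728875,
        0.90253907, -0.21507186]), 'joint_velocities': array([-0.00016862, -0.00163846,  0.00082462, -0.0032548 ,  0.00220427,
        0.00019973, -0.00097073]), 'joint_torque': array([-3.63725791e-03, -5.28503358e+01, -1.27172906e+00, -1.53835452e+01,
       -5.25522628e-02,  1.98185146e-03,  4.21130437e-05]), 'tcp_pos': array([0.18684956, 0.59592361, 0.30199373]), 'ee_rot': array([ 2.53101405e+00,  1.85922135e+00, -2.01525642e-03]), 'ft_force': array([ 0.5245531 , -0.78437907,  0.34426808]), 'wrist_torque': array([-0.04348821,  0.05585104, -0.00235302]), 'gripper_width': 0.0883339093597772}
```

View pics/1.png

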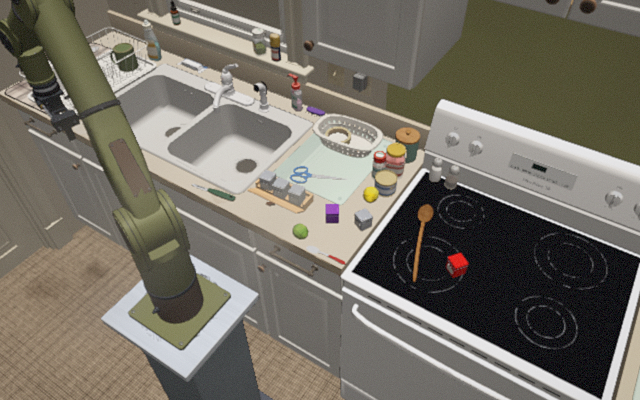

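View pics/2.png

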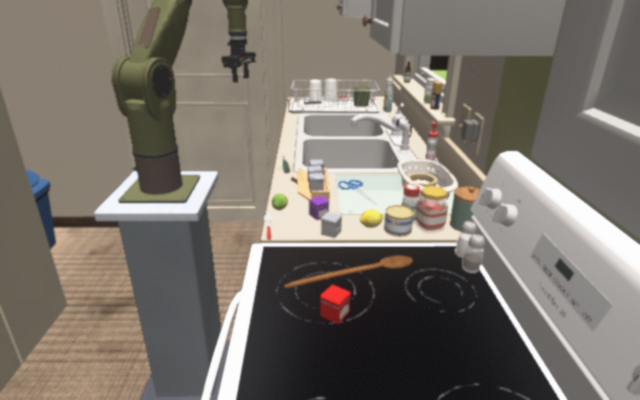

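The silver tin at scene (364,219) fits tin_d. The purple cube at (332,213) and the red one at (457,265) are decoys. The rack is at about (283,190), with its front facing the robot. I'll enlarge the crop to confirm.

```bash
python3 - <<'E'
from h import *
a=cv2.imread('pics/1.png')
cv2.imwrite('pics/3.png',cv2.resize(a[160:260,240:390],None,fx=5.33,fy=5.33,interpolation=cv2.INTER_CUBIC))
c=np.load('pics/scene.npz')
for u,v,z in[(283,190,.05),(364,219,.04),(332,213,.04),(300,232,.02),(370,195,.03),(220,195,.01),(325,253,.01)]:print(u,v,at(c,u,v,z))
E
```

```text
283 190 [ 0.48765219 -0.00732813  0.05      ]
364 219 [ 0.52789797 -0.2909458   0.04      ]
332 213 [ 0.49546593 -0.19267791  0.04      ]
300 232 [ 0.38953076 -0.14168345  0.02      ]
370 195 [ 0.63877587 -0.25076284  0.03      ]
220 195 [0.38555552 0.18293046 0.01      ]
325 253 [ 0.36851389 -0.24790249  0.01      ]
```

View pics/3.png

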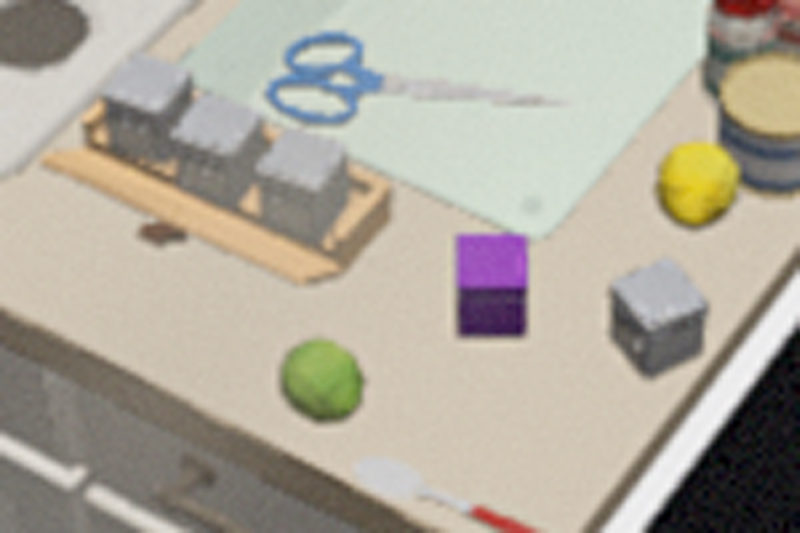

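Confirmed in the crop: the plain silver tin at crop (658,315) is tin_d, and the purple one at (490,285) stands between it and the box. Next I move above the box for a wrist view.

Emit:
{"op": "jog_arm", "data": {"gripper": [1,1,1,1,1,1,1,1,1,1,1,1,1,1,1,1,1,1], "delta_pos": [[1.6,-3.6,0],[1.6,-3.6,0],[1.6,-3.6,0],[1.6,-3.6,0],[1.6,-3.6,0],[1.6,-3.6,0],[1.6,-3.6,0],[1.6,-3.6,0],[1.6,-3.6,0],[1.6,-3.6,0],[1.6,-3.6,0],[1.6,-3.6,0],[1.6,-3.6,0],[1.6,-3.6,0],[1.6,-3.6,0],[1.6,-3.6,0],[1.6,-3.6,0],[0,0,0]], "twist": [0,0,0,0,0,0,0,0,0,0,0,0,0,0,0,0,0,0]}}

```text
clock: 1.6
tcp_pos: [0.4579, -0.0471, 0.2982]
ee_rot: [-2.523, -1.866, 0.011]
ft_force: [0.6, -0.1, -0.1]
gripper_width: 0.0883
```

```bash
python3 - <<'E'
from h import *
c=cam('wrist','w1.png');print(c['camera_matrix'],ray(c,320,200,True));print(bot.get_obs()['q'])
i=c['img'][...,::-1];cv2.imwrite('pics/4.png',cv2.resize(i,(800,500),interpolation=cv2.INTER_CUBIC))
E
```

```text
[[309.70691629   0.         320.34321099]
 [  0.         309.70691629 201.62017644]
 [  0.           0.           1.        ]] (array([ 0.39366088, -0.02683372,  0.3818946 ]), array([ 0.23944426, -0.07740998, -0.96781927]))
[ 0.19196261  0.4973623  -0.29534901  2.04387502  0.23182048  0.64067802
  1.01948255]
```

View pics/4.png

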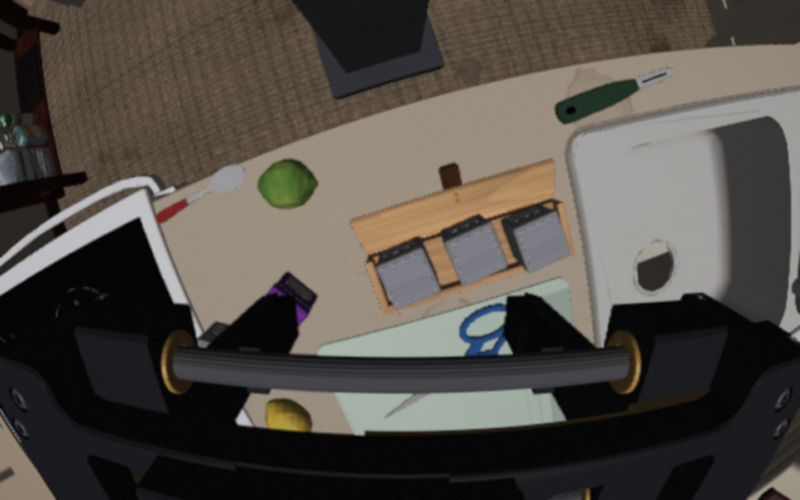

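```bash
python3 - <<'E'
from h import *
i=cv2.imread('pics/w1.png');cv2.imwrite('pics/5.png',cv2.resize(i[120:255,270:470],None,fx=4,fy=4,interpolation=cv2.INTER_CUBIC))
E
```

```text
(no output)
```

View pics/5.png

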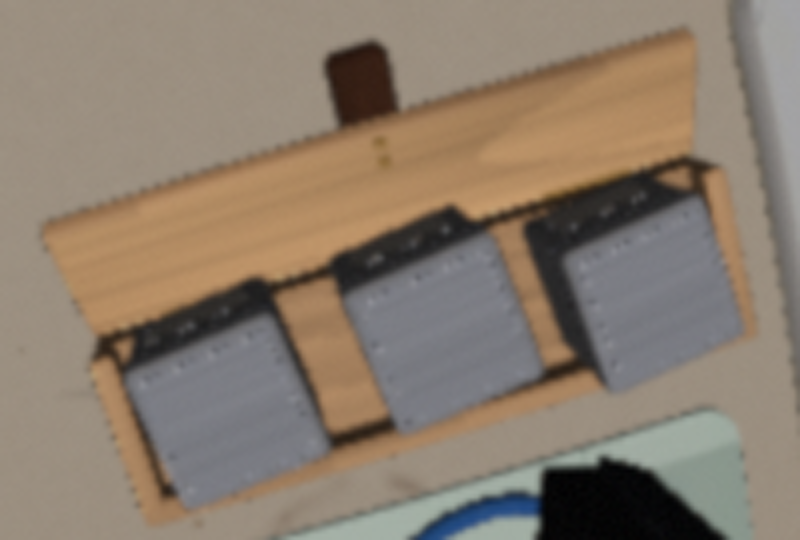

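```bash
cat > m.py <<'E'
from h import *
def fitsq(P): # 4 corners of a square in order -> center, yaw mod 90deg, sides
    P=P[:,:2];c=P.mean(0);s=np.linalg.norm(np.roll(P,-1,0)-P,axis=1)
    d=P-c;a=np.unwrap(np.arctan2(d[:,1],d[:,0]));yaw=np.mean(a-np.sign(a[1]-a[0])*np.arange(4)*np.pi/2)-np.pi/4
    return c,(yaw+np.pi/4)%(np.pi/2)-np.pi/4,s
E
python3 - <<'E'
from m import *
c=np.load('pics/wrist.npz')
f=lambda L,z:np.array([at(c,270+x/4,120+y/4,z,True) for x,y in L])
R=f([(150,522),(92,358),(720,168),(757,335)],.034);print(R.round(4))
d=R[3]-R[0];e=R[2]-R[1];print('len',np.linalg.norm(d),np.linalg.norm(e),'yaw',np.arctan2(-d[0],d[1]),np.arctan2(-e[0],e[1]))
F=f([(42,232),(690,32)],.0205);d=F[1]-F[0];print('flap',F.round(4),np.linalg.norm(d),np.arctan2(-d[0],d[1]))
print('pull',f([(330,60),(378,42),(398,105),(342,122)],.02).round(4))
for n,L in dict(c=[(128,375),(262,318),(330,445),(195,508)],b=[(345,292),(488,235),(545,370),(402,430)],a=[(567,255),(703,198),(748,330),(617,390)]).items():print(n,*[np.round(v,4) for v in fitsq(f(L,.072))])
E
```

```text
[[ 0.5364 -0.088   0.034 ]
 [ 0.4815 -0.0883  0.034 ]
 [ 0.48    0.108   0.034 ]
 [ 0.5348  0.1101  0.034 ]]
len 0.19811865641248244 0.1963676983365843 yaw 0.007753095534463391 0.007729557941408633
flap [[ 0.4434 -0.0929  0.0205]
 [ 0.4398  0.1133  0.0205]] 0.20616606425069944 0.017476469759049523
pull [[0.4194 0.0033 0.02  ]
 [0.4182 0.0183 0.02  ]
 [0.4377 0.0189 0.02  ]
 [0.4379 0.0016 0.02  ]]
c [ 0.4968 -0.0517] 0.1559 [0.0382 0.0397 0.0404 0.0416]
b [0.4925 0.0092] 0.1213 [0.0401 0.0407 0.0419 0.0413]
a [0.4995 0.0691] 0.1296 [0.0412 0.0404 0.0416 0.0412]
```

Emit:
{"op": "jog_arm", "data": {"gripper": [0.6,0.6,0.6,0.6,0.6,0.6,0.6,0.6,0.6,0.6,0.6,0.6], "delta_pos": [[0.4,1.2,-0.8],[0.4,1.2,-0.8],[0.4,1.2,-0.8],[0.4,1.2,-0.8],[0.4,1.2,-0.8],[0.4,1.2,-0.8],[0.4,1.2,-0.8],[0.4,1.2,-0.8],[0.4,1.2,-0.8],[0.4,0.8,-0.8],[0,0,0],[0,0,0]], "twist": [-0.115,-0.115,-0.115,-0.115,-0.115,-0.115,-0.115,-0.115,-0.115,-0.115,0,0]}}

```text
clock: 2.65
tcp_pos: [0.4893, 0.092, 0.2128]
ee_rot: [-3.122, -0.137, 0.015]
ft_force: [-0.1, -0.5, -0.4]
gripper_width: 0.0704
```

```bash
cat > st.py <<'E'
from h import *
from scipy.spatial.transform import Rotation as Ro
o=bot.get_obs();M=Ro.from_rotvec(o['ee_rot']).as_matrix()
print('t',o['clock'],'tcp',o['tcp_pos'].round(4),'yaw',np.arctan2(M[1,0],M[0,0]).round(3),'zax',M[:,2].round(3),'F',o['ft_force'].round(1),'w',round(o['gripper_width'],4),'q',o['q'].round(2))
E
python3 st.py
```

```text
t 2.65 tcp [0.4893 0.092  0.2128] yaw 0.088 zax [-0.01   0.016 -1.   ] F [-0.1 -0.5 -0.4] w 0.0704 q [-0.32  0.68  0.08  2.03 -0.15  0.44 -0.03]
```

Emit:
{"op": "jog_arm", "data": {"gripper": [0.6,0.6,0.6,0.6,0.6,0.6], "delta_pos": [[0.35,-0.75,-1.5],[0.35,-0.75,-1.5],[0.35,-0.75,-1.5],[0,0,-1.5],[0,0,0],[0,0,0]], "twist": [0.02,0.02,0,0,0,0]}}

```text
clock: 3.15
tcp_pos: [0.4979, 0.0699, 0.1541]
ee_rot: [-3.114, -0.237, 0.014]
ft_force: [-0.3, -0.1, 0.4]
gripper_width: 0.0708
```

```bash
python3 st.py
```

```text
t 3.15 tcp [0.4979 0.0699 0.1541] yaw 0.152 zax [-0.01   0.018 -1.   ] F [-0.3 -0.1  0.4] w 0.0708 q [-0.24  0.79  0.03  2.05 -0.13  0.31  0.05]
```

Emit:
{"op": "jog_arm", "data": {"gripper": [0.6,0.6,0.6,0.6,0.6,0,-0.2,-0.4,-0.4,-0.4,-0.4], "delta_pos": [[0,0,-1.5],[0,0,-1.5],[0,0,-1.5],[0,0,-0.7],[0,0,0],[0,0,0],[0,0,0],[0,0,0],[0,0,0],[0,0,0],[0,0,0]], "twist": [0,0,0,0,0,0,0,0,0,0,0], "squeeze": 6}}

```text
clock: 4.07
tcp_pos: [0.5004, 0.0709, 0.1102]
ee_rot: [-3.11, -0.25, -0.005]
ft_force: [-0.3, 0.3, -1.9]
gripper_width: 0.0441
```

```bash
python3 st.py
```

```text
t 4.0667 tcp [0.5004 0.0709 0.1102] yaw 0.16 zax [ 0.001  0.022 -1.   ] F [-0.3  0.3 -1.9] w 0.0441 q [-0.22  0.87  0.01  2.06 -0.13  0.2   0.06]
```

Emit:
{"op": "jog_arm", "data": {"gripper": [-0.4,-0.4,-0.4,-0.4,-0.4,-0.4,-0.4], "delta_pos": [[0.3,0,0],[0.3,0,0],[0,0,0],[0,0.4,0],[0,0.4,0],[0,0.3,0],[0,0,0]], "twist": [-0.08,-0.07,0,0,0,0,0]}}

```text
clock: 4.65
tcp_pos: [0.5054, 0.0825, 0.1104]
ee_rot: [-3.12, -0.016, -0.005]
ft_force: [-0.0, -0.9, -1.3]
gripper_width: 0.0439
```

```bash
python3 st.py
```

```text
t 4.65 tcp [0.5054 0.0825 0.1104] yaw 0.01 zax [ 0.003  0.021 -1.   ] F [-0.  -0.9 -1.3] w 0.0439 q [-0.26  0.88  0.03  2.05 -0.21  0.22 -0.03]
```

Emit:
{"op": "jog_arm", "data": {"gripper": [-0.4,-0.4,-0.4], "delta_pos": [[0,0.2,0],[0,0.2,0],[0,0.1,0]], "twist": [0,0,0]}}

```text
clock: 4.9
tcp_pos: [0.5055, 0.0847, 0.1107]
ee_rot: [-3.125, -0.013, -0.005]
ft_force: [0.1, -3.2, -0.6]
gripper_width: 0.044
```

Emit:
{"op": "jog_arm", "data": {"gripper": [-0.4,-0.4,-0.4], "delta_pos": [[0.2,0,0],[0.2,0,0],[0.1,0,0]], "twist": [0,0,0]}}

```text
clock: 5.15
tcp_pos: [0.5063, 0.0846, 0.1104]
ee_rot: [-3.126, -0.015, 0.011]
ft_force: [-3.0, -2.1, 2.6]
gripper_width: 0.0442
```

Emit:
{"op": "jog_arm", "data": {"gripper": [0.5,0.5,0.5,0.5,0.5,0.5,0.5,0.5,0.5,0.5,0.5,0.5], "delta_pos": [[0,0,0],[0,0,0],[0,0,1.5],[0,0,1.5],[0,0,1],[-0.3,-1.9,0],[-0.3,-1.9,0],[-0.3,-1.9,0],[-0.3,-1.9,0],[0,0,0],[0,0,0],[0,0,0]], "twist": [0,0,0,0,0,0.055,0.055,0,0,0,0,0]}}

```text
clock: 6.15
tcp_pos: [0.5055, 0.0164, 0.1546]
ee_rot: [-3.106, -0.21, -0.03]
ft_force: [-0.3, -0.4, 0.8]
gripper_width: 0.0662
```

```bash
python3 st.py
```

```text
t 6.15 tcp [0.5055 0.0164 0.1546] yaw 0.135 zax [ 0.017  0.029 -0.999] F [-0.3 -0.4  0.8] w 0.0662 q [-0.11  0.78  0.    2.06 -0.1   0.28  0.13]
```

Emit:
{"op": "jog_arm", "data": {"gripper": [0.5,0.5,0.5,0.5,0.5,0.5,0,-0.2,-0.4,-0.4,-0.4], "delta_pos": [[-0.7,-0.4,0],[-0.7,-0.4,-0.6],[0,0,-1.5],[0,0,-1.5],[0,0,-1.5],[0,0,0],[0,0,0],[0,0,0],[0,0,0],[0,0,0],[0,0,0]], "twist": [0,0,0,0,0,0,0,0,0,0,0]}}

```text
clock: 7.07
tcp_pos: [0.4916, 0.0176, 0.1049]
ee_rot: [-3.099, -0.232, -0.041]
ft_force: [-0.2, -0.5, 0.5]
gripper_width: 0.0444
```

```bash
python3 st.py
```

```text
t 7.0667 tcp [0.4916 0.0176 0.1049] yaw 0.149 zax [ 0.024  0.036 -0.999] F [-0.2 -0.5  0.5] w 0.0444 q [-0.1   0.87 -0.03  2.12 -0.1   0.12  0.14]
```

Emit:
{"op": "jog_arm", "data": {"gripper": [-0.4,-0.4,-0.4,-0.4,-0.4,-0.4,-0.4,-0.4,-0.4,-0.4], "delta_pos": [[0.5,0,0],[0.5,0,0],[0.3,0,0],[0,0.8,0],[0,0.8,0],[0,0.7,0],[0,0.3,0],[0,0.2,0],[0,0.2,0],[0,0,0]], "twist": [-0.07,-0.07,0,0,0,0,0,0,0,0]}}

```text
clock: 7.9
tcp_pos: [0.5043, 0.0455, 0.107]
ee_rot: [-3.117, -0.008, -0.047]
ft_force: [-0.6, -0.5, -0.3]
gripper_width: 0.0446
```

```bash
python3 st.py
```

```text
t 7.9 tcp [0.5043 0.0455 0.107 ] yaw 0.005 zax [ 0.03   0.024 -0.999] F [-0.6 -0.5 -0.3] w 0.0446 q [-0.18  0.88  0.01  2.08 -0.2   0.15  0.03]
```

Emit:
{"op": "jog_arm", "data": {"gripper": [-0.4,-0.4,-0.4,-0.4,-0.4], "delta_pos": [[0,0.3,0],[0,0.3,0],[0,0.3,0],[0.2,0.2,0],[0.2,0.1,0]], "twist": [0,0,0,0,0]}}

```text
clock: 8.32
tcp_pos: [0.5049, 0.0476, 0.1072]
ee_rot: [-3.132, 0.006, -0.037]
ft_force: [-2.7, -2.1, 1.4]
gripper_width: 0.0438
```

Emit:
{"op": "jog_arm", "data": {"gripper": [0.5,0.5,0.5,0.5,0.5,0.5,0.5,0.5,0.5,0.5,0.5,0.5], "delta_pos": [[0,0,0],[0,0,0],[0,0,1.5],[0,0,1.5],[0,0,1],[-0.3,-2,0],[-0.3,-2,0],[-0.3,-2,0],[-0.3,-2,0],[0,-2,0],[0,0,0],[0,0,0]], "twist": [0,0,0,0,0,0.05,0.05,0.03,0,0,0,0]}}

```text
clock: 9.32
tcp_pos: [0.4978, -0.044, 0.1512]
ee_rot: [-3.109, -0.235, -0.059]
ft_force: [-1.2, 0.3, 0.2]
gripper_width: 0.0661
```

```bash
python3 st.py
```

```text
t 9.3167 tcp [ 0.4978 -0.044   0.1512] yaw 0.15 zax [ 0.036  0.025 -0.999] F [-1.2  0.3  0.2] w 0.0661 q [ 0.02  0.78 -0.02  2.09 -0.06  0.23  0.22]
```

Emit:
{"op": "jog_arm", "data": {"gripper": [0.5,0.5,0.5,0.5,0.5,0.5,0,-0.2,-0.4,-0.4,-0.4], "delta_pos": [[-0.2,-0.5,0],[-0.2,-0.5,-0.4],[0,-0.2,-1.5],[0,0,-1.5],[0,0,-1.2],[0,0,0],[0,0,0],[0,0,0],[0,0,0],[0,0,0],[0,0,0]], "twist": [0,0,0,0,0,0,0,0,0,0,0]}}

```text
clock: 10.23
tcp_pos: [0.4953, -0.0492, 0.1049]
ee_rot: [-3.103, -0.253, -0.068]
ft_force: [-0.7, -0.0, -2.1]
gripper_width: 0.0445
```

```bash
python3 st.py
```

```text
t 10.2333 tcp [ 0.4953 -0.0492  0.1049] yaw 0.162 zax [ 0.041  0.031 -0.999] F [-0.7 -0.  -2.1] w 0.0445 q [ 0.04  0.88 -0.03  2.11 -0.05  0.12  0.24]
```

Emit:
{"op": "jog_arm", "data": {"gripper": [-0.4,-0.4,-0.4,-0.4,-0.4,-0.4,-0.4,-0.4,-0.4,-0.4,-0.4], "delta_pos": [[0.4,0,0],[0.3,0,0],[0.2,0.8,0],[0,0.8,0],[0,0.8,0],[0,0.8,0],[0,0.8,0],[0,0.4,0],[0,0.3,0],[0,0.2,0],[0,0,0]], "twist": [-0.08,-0.07,0,0,0,0,0,0,0,0,0]}}

```text
clock: 11.15
tcp_pos: [0.5038, -0.0011, 0.1068]
ee_rot: [-3.126, -0.012, -0.074]
ft_force: [-0.5, 0.0, -1.4]
gripper_width: 0.0443
```

```bash
python3 st.py
```

```text
t 11.15 tcp [ 0.5038 -0.0011  0.1068] yaw 0.007 zax [ 0.047  0.015 -0.999] F [-0.5  0.  -1.4] w 0.0443 q [-0.09  0.87  0.01  2.1  -0.17  0.12  0.1 ]
```

Emit:
{"op": "jog_arm", "data": {"gripper": [-0.4,-0.4,-0.4,-0.4,-0.4,-0.4], "delta_pos": [[0,0.3,0],[0,0.3,0],[0,0.3,0],[0.1,0.2,0],[0.1,0.1,0],[0.1,0.1,0]], "twist": [0,0,0,0,0,0]}}

```text
clock: 11.65
tcp_pos: [0.5041, 0.0016, 0.1069]
ee_rot: [3.139, -0.007, 0.067]
ft_force: [-1.3, -5.5, 1.3]
gripper_width: 0.0444
```

Emit:
{"op": "jog_arm", "data": {"gripper": [0.5,0.5,0.5,0.5,0.7,0.7,0.7,0.7,0.7,0.7,0.7,0.7,0.7,0.7], "delta_pos": [[0,0,0],[0,0,0],[0,0,1.5],[0,0,2],[0,0,3],[0,-2,3],[0,-2.5,3],[0,-2.5,1],[0,-2.5,0],[0,-2.5,0],[0,-2.5,0],[0,-1,0],[0,0,0],[0,0,0]], "twist": [0,0,0,0,0,0,0,0,0,0,0,0,0,0]}}

```text
clock: 12.82
tcp_pos: [0.5103, -0.1413, 0.2512]
ee_rot: [-3.126, -0.039, -0.094]
ft_force: [0.2, 0.1, -0.7]
gripper_width: 0.0749
```

```bash
python3 st.py; python3 - <<'E'
from h import *
c=cam('wrist','w2.png');print(ray(c,320,200,True)[0])
i=c['img'][...,::-1];cv2.imwrite('pics/6.png',cv2.resize(i,(800,500),interpolation=cv2.INTER_CUBIC))
E
```

```text
t 12.8167 tcp [ 0.5103 -0.1413  0.2512] yaw 0.025 zax [ 0.06   0.015 -0.998] F [ 0.2  0.1 -0.7] w 0.0749 q [ 0.17  0.62  0.04  1.96 -0.1   0.51  0.32]
[ 0.50349637 -0.07448854  0.33524935]
```

View pics/6.png

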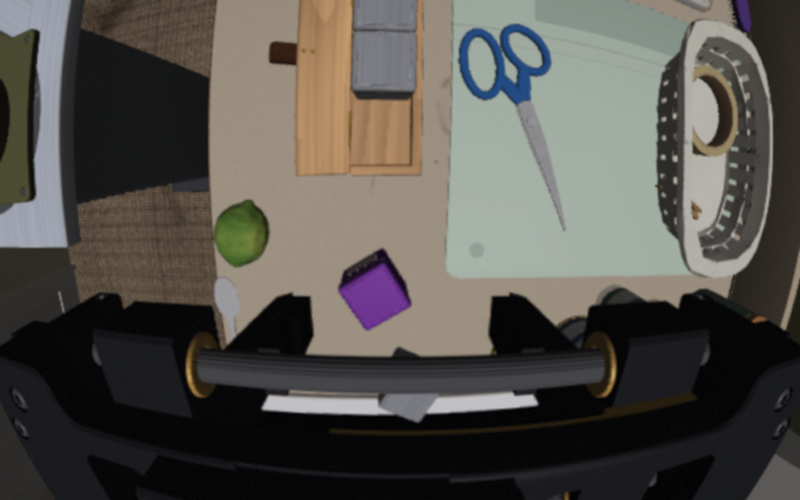

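```bash
python3 - <<'E'
from m import *
c=np.load('pics/scene.npz')
print(fitsq(np.array([at(c,240+x/5.33,160+y/5.33,.052) for x,y in[(610,292),(663,258),(707,300),(650,330)]])))
w=np.load('pics/wrist.npz')
f=lambda u,v,z:at(w,u/1.25,v/1.25,z,True).round(4)
print('rack RR corner',f(421,175,.034),'inner',f(411,164,.034),'c edge',f(355,90,.072),f(413,93,.072),'flap',f(297,174,.033),'pull',f(283,52,.04))
E
```

```text
(array([ 0.53064957, -0.28638332]), np.float64(-0.3624101590756075), array([0.04234544, 0.04136509, 0.04161727, 0.0370829 ]))
rack RR corner [ 0.538 -0.09   0.034] inner [ 0.5299 -0.0816  0.034 ] c edge [ 0.4877 -0.0307  0.072 ] [ 0.5266 -0.0319  0.072 ] flap [ 0.4408 -0.09    0.033 ] pull [0.4289 0.0068 0.04  ]
```

Emit:
{"op": "jog_arm", "data": {"gripper": [0.7,0.7,0.7,0.7,0.7,0.7], "delta_pos": [[0.3,-2.5,0],[0.3,-2.5,0],[0.3,-2.5,0],[0.3,-2.5,0],[0,-1.5,0],[0,0,0]], "twist": [0,0,0,0,0,0]}}

```text
clock: 13.37
tcp_pos: [0.5258, -0.2429, 0.2494]
ee_rot: [-3.113, -0.08, -0.089]
ft_force: [0.3, 0.5, 0.2]
gripper_width: 0.0747
```

```bash
python3 st.py; python3 - <<'E'
from h import *
c=cam('wrist','w3.png');print(ray(c,320,200,True)[0])
i=c['img'][...,::-1];cv2.imwrite('pics/7.png',cv2.resize(i[0:300,100:500],(800,600),interpolation=cv2.INTER_CUBIC))
E
```

```text
t 13.3667 tcp [ 0.5258 -0.2429  0.2494] yaw 0.051 zax [ 0.056  0.027 -0.998] F [0.3 0.5 0.2] w 0.0747 q [ 0.38  0.68 -0.    1.8  -0.08  0.62  0.49]
[ 0.51751544 -0.17718473  0.33414974]
```

View pics/7.png

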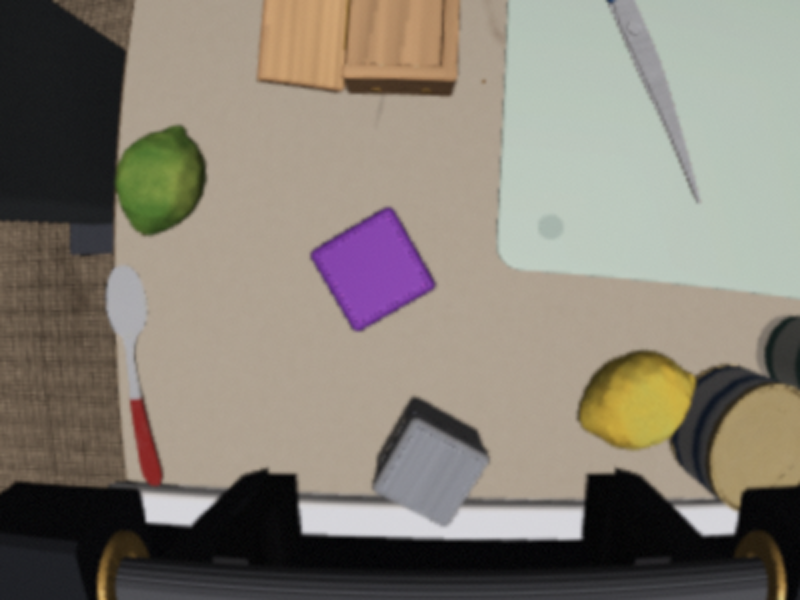

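```bash
python3 - <<'E'
from m import *
w=np.load('pics/wrist.npz')
print(fitsq(np.array([at(w,100+u/2,v/2,.052,True) for u,v in[(421,417),(489,460),(446,526),(373,487)]])))
print('purple',fitsq(np.array([at(w,100+u/2,v/2,.052,True) for u,v in[(311,254),(389,209),(436,287),(360,331)]])))
f=lambda u,v,z:at(w,100+u/2,v/2,z,True).round(4)
print('rack RR',f(459,80,.034),f(345,80,.034),'lemon',f(637,400,.025))
E
```

```text
(array([ 0.5349566 , -0.28128008]), np.float64(-0.5179887832700922), array([0.03958366, 0.04048083, 0.04187152, 0.0423827 ]))
purple (array([ 0.50373884, -0.18527813]), np.float64(0.5772782077288596), array([0.04067357, 0.0415047 , 0.04010589, 0.04197535]))
rack RR [ 0.5391 -0.0894  0.034 ] [ 0.4841 -0.0919  0.034 ] lemon [ 0.6456 -0.2468  0.025 ]
```

Emit:
{"op": "jog_arm", "data": {"gripper": [0.9,0.9,0.9,0.9,0.9,0.9,0.9,0.9], "delta_pos": [[0.2,-0.8,-1.5],[0.2,-0.8,-2],[0.2,-0.8,-2],[0,-0.8,-2],[0,-0.6,-1],[0,0,0],[0,0,0],[0,0,0]], "twist": [-0.11,-0.11,-0.11,-0.11,-0.11,0,0,0]}}

```text
clock: 14.08
tcp_pos: [0.5376, -0.2545, 0.1608]
ee_rot: [-3.022, 0.757, -0.094]
ft_force: [-0.4, -0.2, 0.2]
gripper_width: 0.0836
```

```bash
python3 st.py
```

```text
t 14.0833 tcp [ 0.5376 -0.2545  0.1608] yaw -0.492 zax [ 0.065  0.009 -0.998] F [-0.4 -0.2  0.2] w 0.0836 q [ 0.31  0.84  0.12  1.82 -0.28  0.44  0.15]
```

Emit:
{"op": "jog_arm", "data": {"gripper": [0.9,0.9,0.9,0.9,0.9], "delta_pos": [[-0.2,-1,0],[-0.2,-1,0],[-0.2,-0.8,-0.5],[0,0,-0.5],[0,0,0]], "twist": [-0.02,0,0,0,0]}}

```text
clock: 14.5
tcp_pos: [0.5329, -0.2836, 0.1536]
ee_rot: [-3.016, 0.778, -0.104]
ft_force: [0.4, 1.0, 0.4]
gripper_width: 0.0836
```

```bash
python3 st.py
```

```text
t 14.5 tcp [ 0.5329 -0.2836  0.1536] yaw -0.506 zax [ 0.071  0.008 -0.997] F [0.4 1.  0.4] w 0.0836 q [ 0.37  0.86  0.11  1.8  -0.28  0.44  0.18]
```

Emit:
{"op": "jog_arm", "data": {"gripper": [0.9,0.9,0.9,0.9,0.9,0.9,0.3,0,-0.2,-0.4,-0.4,-0.4], "delta_pos": [[0,0,-1.5],[0,0,-1.5],[0,0,-1.5],[0,0,-1.5],[0,0,-0.8],[0,0,0],[0,0,0],[0,0,0],[0,0,0],[0,0,0],[0,0,0],[0,0,0]], "twist": [0,0,0,0,0,0,0,0,0,0,0,0], "squeeze": 12}}

```text
clock: 15.5
tcp_pos: [0.5336, -0.2874, 0.0865]
ee_rot: [-3.016, 0.783, -0.115]
ft_force: [-0.7, 0.4, -0.5]
gripper_width: 0.0458
```

```bash
python3 st.py
```

```text
t 15.5 tcp [ 0.5336 -0.2874  0.0865] yaw -0.509 zax [ 0.077  0.004 -0.997] F [-0.7  0.4 -0.5] w 0.0458 q [ 0.4   0.96  0.06  1.81 -0.29  0.31  0.2 ]
```

Emit:
{"op": "jog_arm", "data": {"gripper": [-0.4,-0.4,-0.4,-0.4,-0.4,-0.4,-0.4,-0.4,-0.4,-0.4,-0.4,-0.4,-0.4,-0.4,-0.4,-0.4,-0.4], "delta_pos": [[0,0,1],[0,0,2],[0,0,2],[0,0,2],[0,0,1.5],[-0.3,1.5,0.5],[-0.3,2.2,0],[-0.3,2.2,0],[-0.3,2.2,0],[-0.3,2.2,0],[-0.3,2.2,0],[-0.3,2.2,0],[-0.3,2.2,0],[-0.3,2,0],[0,1.5,0],[0,0,0],[0,0,0]], "twist": [0,0,0,0,0,0.06,0.06,0.06,0.06,0.06,0.06,0.06,0.06,0,0,0,0]}}

```text
clock: 16.92
tcp_pos: [0.4968, -0.063, 0.1873]
ee_rot: [-3.092, -0.057, -0.102]
ft_force: [0.3, -0.5, -1.6]
gripper_width: 0.0442
```

```bash
python3 st.py
```

```text
t 16.9167 tcp [ 0.4968 -0.063   0.1873] yaw 0.035 zax [ 0.065  0.049 -0.997] F [ 0.3 -0.5 -1.6] w 0.0442 q [ 0.07  0.71 -0.01  2.09 -0.17  0.28  0.26]
```

Emit:
{"op": "jog_arm", "data": {"gripper": [-0.4,-0.4,-0.4,-0.4], "delta_pos": [[0.2,-0.2,-0.7],[0.2,-0.2,-0.7],[0,0,-0.3],[0,0,0]], "twist": [-0.025,0,0,0]}}

```text
clock: 17.25
tcp_pos: [0.501, -0.0704, 0.1688]
ee_rot: [-3.095, -0.012, -0.105]
ft_force: [-0.5, 0.6, -0.5]
gripper_width: 0.0446
```

```bash
python3 st.py; python3 - <<'E'
from h import *
c=cam('wrist','w4.png');s=cam('side','s4.png')
i=c['img'][...,::-1][60:330,160:480];j=s['img'][...,::-1][140:230,270:370]
cv2.imwrite('pics/8.png',np.hstack([cv2.resize(i,(480,405),interpolation=cv2.INTER_CUBIC),cv2.resize(j,(320,405),interpolation=cv2.INTER_CUBIC)]))
E
```

```text
t 17.25 tcp [ 0.501  -0.0704  0.1688] yaw 0.006 zax [ 0.067  0.045 -0.997] F [-0.5  0.6 -0.5] w 0.0446 q [ 0.08  0.75 -0.01  2.08 -0.18  0.25  0.26]
```

View pics/8.png

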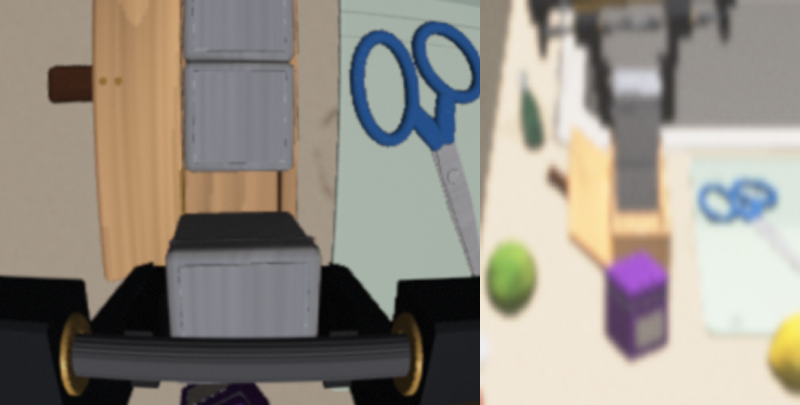

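```bash
python3 - <<'E'
from h import *
w=np.load('pics/wrist.npz')
f=lambda x,y,z:at(w,160+x/1.5,60+y/1.5,z,True).round(4)
print('d top',f(168,250,.134),f(318,248,.134),'d bot',f(188,213,.082),f(293,211,.082),'c',f(185,166,.072),f(290,170,.072),f(187,66,.072),f(293,62,.072))
E
```

```text
d top [ 0.4833 -0.0437  0.134 ] [ 0.5247 -0.0437  0.134 ] d bot [ 0.4865 -0.0451  0.082 ] [ 0.5269 -0.0447  0.082 ] c [ 0.4851 -0.0283  0.072 ] [ 0.527 -0.03   0.072] [0.486  0.0111 0.072 ] [0.5275 0.0133 0.072 ]
```

Emit:
{"op": "jog_arm", "data": {"gripper": [-0.4,-0.4,-0.4,-0.4], "delta_pos": [[-0.1,0.6,0],[-0.2,0.6,0],[0,0,0],[0,0,0]], "twist": [0,0,0,0]}}

```text
clock: 17.68
tcp_pos: [0.4978, -0.0579, 0.1694]
ee_rot: [-3.095, -0.01, -0.106]
ft_force: [-0.3, -0.1, -1.2]
gripper_width: 0.0447
```

```bash
python3 st.py
```

```text
t 17.6833 tcp [ 0.4978 -0.0579  0.1694] yaw 0.005 zax [ 0.068  0.045 -0.997] F [-0.3 -0.1 -1.2] w 0.0447 q [ 0.05  0.75 -0.01  2.1  -0.19  0.23  0.24]
```

Emit:
{"op": "jog_arm", "data": {"gripper": [-0.4,-0.4,-0.4,-0.4], "delta_pos": [[0,-0.2,-0.3],[0,0,-0.3],[0,0,0],[0,0,0]], "twist": [0,0,0,0]}}

```text
clock: 18.02
tcp_pos: [0.4979, -0.0597, 0.1632]
ee_rot: [-3.095, -0.012, -0.107]
ft_force: [0.1, 0.7, -1.0]
gripper_width: 0.0451
```

Emit:
{"op": "jog_arm", "data": {"gripper": [-0.4,-0.4,-0.4,-0.4,-0.4,-0.4], "delta_pos": [[0,0,-0.7],[0,0,-0.7],[0,0,-0.7],[0,0,-0.5],[0,0,0],[0,0,0]], "twist": [0,0,0,0,0,0]}}

```text
clock: 18.52
tcp_pos: [0.4978, -0.0601, 0.1336]
ee_rot: [-3.096, -0.01, -0.106]
ft_force: [-0.5, 0.2, -1.7]
gripper_width: 0.0445
```

Emit:
{"op": "jog_arm", "data": {"gripper": [-0.4,-0.4,-0.4,-0.4,-0.4,-0.4], "delta_pos": [[0,0,-0.6],[0,0,-0.6],[0,0,-0.6],[0,0,-0.4],[0,0,0],[0,0,0]], "twist": [0,0,0,0,0,0]}}

```text
clock: 19.02
tcp_pos: [0.4979, -0.0601, 0.109]
ee_rot: [-3.096, -0.01, -0.106]
ft_force: [0.3, -0.1, -1.2]
gripper_width: 0.045
```

```bash
python3 st.py
```

```text
t 19.0167 tcp [ 0.4979 -0.0601  0.109 ] yaw 0.005 zax [ 0.068  0.044 -0.997] F [ 0.3 -0.1 -1.2] w 0.045 q [ 0.08  0.87 -0.04  2.12 -0.19  0.09  0.25]
```

Emit:
{"op": "jog_arm", "data": {"gripper": [-0.4,-0.4,-0.4], "delta_pos": [[0,0,-0.2],[0,0,-0.2],[0,0,0]], "twist": [0,0,0]}}

```text
clock: 19.27
tcp_pos: [0.4981, -0.0601, 0.1061]
ee_rot: [-3.096, -0.011, -0.108]
ft_force: [0.3, -0.3, -0.4]
gripper_width: 0.0446
```

```bash
python3 st.py
```

```text
t 19.2667 tcp [ 0.4981 -0.0601  0.1061] yaw 0.005 zax [ 0.069  0.044 -0.997] F [ 0.3 -0.3 -0.4] w 0.0446 q [ 0.08  0.87 -0.04  2.12 -0.2   0.09  0.25]
```

Emit:
{"op": "jog_arm", "data": {"gripper": [-0.4,-0.4,-0.4,0,0.2,0.4,0.4,0.4,0.4,0.4,0.4,0.4,0.4,0.4], "delta_pos": [[0.2,0,0],[0.1,0,-0.1],[0,0,0],[0,0,0],[0,0,0],[0,0,0],[0,0,1],[0,0,2],[0,0,2],[-1,2,2.5],[-1,2,2.5],[-1,1,2],[0,0,0],[0,0,0]], "twist": [0,0,0,0,0,0,0,0,0,0,0,0,0,0]}}

```text
clock: 20.43
tcp_pos: [0.4709, -0.0093, 0.2334]
ee_rot: [-3.094, -0.006, -0.115]
ft_force: [0.1, -0.1, -0.6]
gripper_width: 0.0614
```

```bash
python3 st.py; python3 - <<'E'
from h import *
c=cam('wrist','w5.png')
i=c['img'][...,::-1][60:330,160:480]
cv2.imwrite('pics/9.png',cv2.resize(i,(640,540),interpolation=cv2.INTER_CUBIC))
E
```

```text
t 20.4333 tcp [ 0.4709 -0.0093  0.2334] yaw 0.002 zax [ 0.074  0.045 -0.996] F [ 0.1 -0.1 -0.6] w 0.0614 q [-0.09  0.6   0.05  2.15 -0.22  0.32  0.16]
```

View pics/9.png

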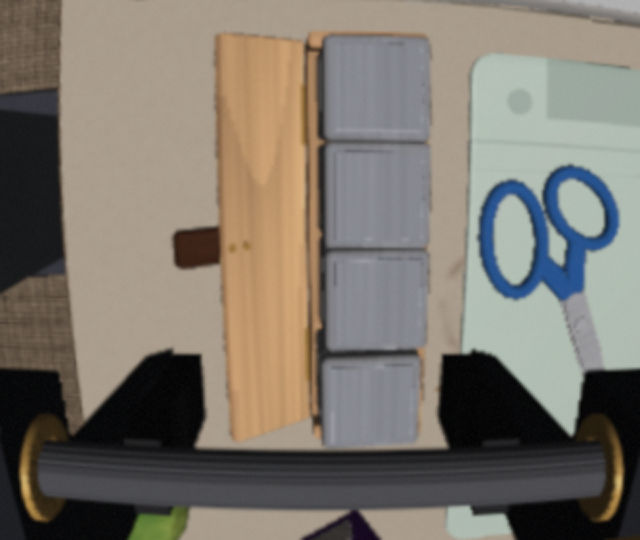

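```bash
python3 - <<'E'
from m import *
w=np.load('pics/wrist.npz')
f=lambda x,y,z:at(w,160+x/2,60+y/2,z,True)
for n,L in dict(a=[(323,38),(428,37),(429,140),(324,138)],b=[(324,146),(428,143),(427,247),(325,248)],c=[(325,254),(426,253),(424,349),(325,351)],d=[(322,360),(418,355),(416,442),(325,446)]).items():
    C,y,s=fitsq(np.array([f(*p,.072) for p in L]));print(n,(C-[.508,.0103]).round(4),round(y,3),s.round(4))
print('pull',[f(x,y,.037).round(4) for x,y in[(173,232),(175,268),(218,230),(220,264)]],'flap',f(218,36,.034),f(232,440,.034))
E
```

```text
a [-0.003   0.0688] 0.019 [0.0427 0.0427 0.0428 0.0405]
b [-0.0026  0.0247] 0.019 [0.0424 0.043  0.0425 0.0413]
c [-0.0022 -0.0198] 0.005 [0.0421 0.042  0.0429 0.0416]
d [-0.0031 -0.0649] 0.023 [0.0417 0.0424 0.0416 0.0413]
pull [array([0.4169, 0.0165, 0.037 ]), array([ 4.171e-01, -4.000e-04,  3.700e-02]), array([0.438 , 0.0171, 0.037 ]), array([0.4385, 0.0011, 0.037 ])] flap [0.4383136  0.10679718 0.034     ] [ 0.44024988 -0.0909568   0.034     ]
```

Emit:
{"op": "jog_arm", "data": {"gripper": [-0.1,-0.1,-0.1,-0.1,-0.1,-0.1,-0.1,-0.1,-0.1,-0.1,-0.1,-0.1,-0.1,-0.1,-0.1,-0.1], "delta_pos": [[-0.4,0.1,0],[-0.4,0.1,0],[-0.4,0.1,0],[-0.4,0.1,0],[-0.4,0.1,0],[-0.4,0.1,0],[-0.4,0.1,-0.5],[-0.4,0.1,-1],[-0.4,0.1,-1],[-0.4,0.1,-1],[-0.4,0.1,-1],[-0.3,0.1,-1],[0,0.1,-1],[0,0,0],[0,0,0],[0,0,0]], "twist": [0.12,0.12,0.12,0.12,0.12,0.12,0.12,0.12,0.12,0.12,0.12,0.12,0.12,0,0,0]}}

```text
clock: 21.82
tcp_pos: [0.4251, -0.0087, 0.1521]
ee_rot: [-2.113, -2.196, -0.018]
ft_force: [0.8, 0.7, 0.4]
gripper_width: 0.0395
```

```bash
python3 st.py
```

```text
t 21.8167 tcp [ 0.4251 -0.0087  0.1521] yaw 1.607 zax [-0.06   0.074 -0.996] F [0.8 0.7 0.4] w 0.0395 q [ 0.13  0.77 -0.27  2.22  0.47  0.25  1.08]
```

Emit:
{"op": "jog_arm", "data": {"gripper": [-0.1,-0.1,-0.1,-0.1,-0.1,-0.1,-0.1,-0.1], "delta_pos": [[0,0.7,0],[0,0.7,0],[0,0,-1],[0,0,-1],[0,0,-1],[0,0,-0.5],[0,0,0],[0,0,0]], "twist": [-0.03,0,0,0,0,0,0,0]}}

```text
clock: 22.48
tcp_pos: [0.428, 0.0057, 0.1185]
ee_rot: [-2.166, -2.152, -0.029]
ft_force: [-0.2, 0.3, 0.3]
gripper_width: 0.0401
```

```bash
python3 st.py
```

```text
t 22.4833 tcp [0.428  0.0057 0.1185] yaw 1.563 zax [-0.049  0.076 -0.996] F [-0.2  0.3  0.3] w 0.0401 q [ 0.04  0.84 -0.19  2.24  0.47  0.13  1.01]
```

Emit:
{"op": "jog_arm", "data": {"gripper": [-0.1,-0.1,-0.1,-0.1], "delta_pos": [[-0.2,0,-0.5],[0,0,-0.5],[0,0,-0.5],[0,0,0]], "twist": [0,0,0,0]}}

```text
clock: 22.82
tcp_pos: [0.4267, 0.0057, 0.1036]
ee_rot: [-2.168, -2.152, -0.033]
ft_force: [0.7, 0.7, 0.3]
gripper_width: 0.0394
```

```bash
python3 st.py
```

```text
t 22.8167 tcp [0.4267 0.0057 0.1036] yaw 1.562 zax [-0.046  0.076 -0.996] F [0.7 0.7 0.3] w 0.0394 q [ 0.02  0.87 -0.15  2.25  0.48  0.08  1.  ]
```

Emit:
{"op": "jog_arm", "data": {"gripper": [-0.1,-0.1,-0.1,-0.1], "delta_pos": [[-0.1,0,-0.3],[0,0,-0.3],[0,0,0],[0,0,0]], "twist": [0,0,0,0]}}

```text
clock: 23.15
tcp_pos: [0.4254, 0.0056, 0.0967]
ee_rot: [-2.168, -2.152, -0.032]
ft_force: [0.1, 0.8, -0.7]
gripper_width: 0.0401
```

```bash
python3 st.py
```

```text
t 23.15 tcp [0.4254 0.0056 0.0967] yaw 1.561 zax [-0.046  0.076 -0.996] F [ 0.1  0.8 -0.7] w 0.0401 q [ 0.01  0.89 -0.14  2.25  0.51  0.05  0.98]
```

Emit:
{"op": "jog_arm", "data": {"gripper": [-0.1,-0.1,-0.1], "delta_pos": [[-0.1,0,-0.3],[0,0,0],[0,0,0]], "twist": [0,0,0]}}

```text
clock: 23.4
tcp_pos: [0.4245, 0.0056, 0.0937]
ee_rot: [-2.168, -2.152, -0.032]
ft_force: [1.1, -0.4, -0.1]
gripper_width: 0.0395
```

```bash
python3 st.py; python3 -c "
from h import *
print(bot.get_obs()['q'])"
```

```text
t 23.4 tcp [0.4245 0.0056 0.0937] yaw 1.561 zax [-0.046  0.076 -0.996] F [ 1.1 -0.4 -0.1] w 0.0395 q [ 0.01  0.89 -0.13  2.26  0.55  0.04  0.93]
[ 0.00807013  0.892268   -0.13117917  2.25766699  0.55185672  0.04286085
  0.93472491]
```

Emit:
{"op": "jog_arm", "data": {"gripper": [-0.4,-0.6,-0.8,-0.9,-0.9,-0.9], "delta_pos": [[0,0,0],[0,0,0],[0,0,0],[0,0,0],[0,0,0],[0,0,0]], "twist": [0,0,0,0,0,0], "squeeze": 25}}

```text
clock: 23.9
tcp_pos: [0.425, 0.0036, 0.0942]
ee_rot: [-2.173, -2.151, -0.03]
ft_force: [-0.2, -0.4, -0.9]
gripper_width: 0.0175
```

```bash
python3 st.py;python3 -c "
from h import *
c=cam('wrist','w6.png')
i=c['img'][...,::-1][60:330,160:480]
cv2.imwrite('pics/10.png',cv2.resize(i,(640,540),interpolation=cv2.INTER_CUBIC))"
```

```text
t 23.9 tcp [0.425  0.0036 0.0942] yaw 1.559 zax [-0.045  0.073 -0.996] F [-0.2 -0.4 -0.9] w 0.0175 q [ 0.01  0.89 -0.13  2.26  0.55  0.04  0.93]
```

View pics/10.png

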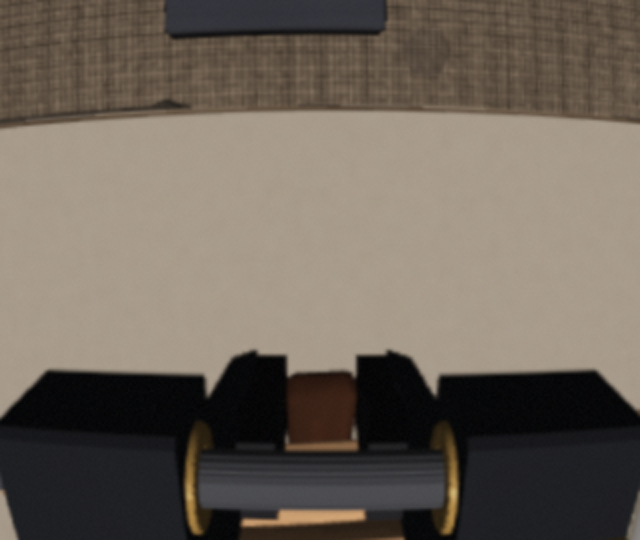

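Emit:
{"op": "jog_arm", "data": {"gripper": [-0.9,-0.9,-0.9,-0.9,-0.9], "delta_pos": [[0.1,0,0.25],[0.15,0,0.3],[0.15,0,0.3],[0.15,0,0.3],[0,0,0]], "twist": [0,0,0,0,0], "squeeze": 35}}

```text
clock: 24.37
tcp_pos: [0.4326, 0.0036, 0.106]
ee_rot: [-2.174, -2.15, -0.032]
ft_force: [0.3, -0.9, -3.4]
gripper_width: 0.017
```

```bash
python3 st.py
```

```text
t 24.3667 tcp [0.4326 0.0036 0.106 ] yaw 1.558 zax [-0.044  0.074 -0.996] F [ 0.3 -0.9 -3.4] w 0.017 q [ 0.04  0.87 -0.17  2.23  0.55  0.1   0.94]
```

Emit:
{"op": "jog_arm", "data": {"gripper": [-0.9,-0.9,-0.9,-0.9,-0.9,-0.9,-0.9], "delta_pos": [[0.22,0,0.3],[0.24,0,0.3],[0.24,0,0.3],[0.28,0,0.25],[0.28,0,0.25],[0.3,0,0.22],[0,0,0]], "twist": [0,0,0,0,0,0,0]}}

```text
clock: 24.95
tcp_pos: [0.4524, 0.0037, 0.1229]
ee_rot: [-2.177, -2.15, -0.038]
ft_force: [2.2, 0.2, -11.1]
gripper_width: 0.0174
```

```bash
python3 st.py
```

```text
t 24.95 tcp [0.4524 0.0037 0.1229] yaw 1.557 zax [-0.04   0.076 -0.996] F [  2.2   0.2 -11.1] w 0.0174 q [ 0.09  0.84 -0.25  2.17  0.53  0.21  0.95]
```

Emit:
{"op": "jog_arm", "data": {"gripper": [-0.9,-0.9,-0.9,-0.9,-0.9], "delta_pos": [[0.35,0,0],[0.35,0,0.05],[0.35,0,0.05],[0.3,0,0],[0,0,0]], "twist": [0,0,0,0,0]}}

```text
clock: 25.37
tcp_pos: [0.4577, 0.004, 0.1247]
ee_rot: [-2.165, -2.147, -0.015]
ft_force: [-0.2, -0.6, -8.8]
gripper_width: 0.0172
```

```bash
python3 st.py;python3 -c "
from h import *
c=cam('wrist','w7.png')
i=c['img'][...,::-1][100:370,160:480]
cv2.imwrite('pics/11.png',cv2.resize(i,(640,540),interpolation=cv2.INTER_CUBIC))"
```

```text
t 25.3667 tcp [0.4577 0.004  0.1247] yaw 1.56 zax [-0.058  0.073 -0.996] F [-0.2 -0.6 -8.8] w 0.0172 q [ 0.11  0.84 -0.28  2.14  0.52  0.27  0.97]
```

Emit:
{"op": "jog_arm", "data": {"gripper": [-0.9,-0.9,-0.9,-0.9,-0.9], "delta_pos": [[0.4,0,-0.1],[0.4,0,0],[0.4,0,0],[0.4,0,0],[0,0,0]], "twist": [0,0,0,0,0]}}

```text
clock: 25.83
tcp_pos: [0.4635, 0.0043, 0.126]
ee_rot: [-2.153, -2.144, 0.012]
ft_force: [1.1, 0.2, -9.2]
gripper_width: 0.0168
```

```bash
python3 st.py
```

```text
t 25.8333 tcp [0.4635 0.0043 0.126 ] yaw 1.564 zax [-0.078  0.068 -0.995] F [ 1.1  0.2 -9.2] w 0.0168 q [ 0.12  0.84 -0.31  2.11  0.5   0.32  0.98]
```

Emit:
{"op": "jog_arm", "data": {"gripper": [-0.9,-0.9,-0.9,-0.9,-0.9,-0.9,-0.9], "delta_pos": [[0.5,0,0],[0.5,0,0],[0.5,0,0],[0.5,0,0],[0.5,0,0],[0.5,0,0],[0,0,0]], "twist": [0,0,0,0,0,0,0]}}

```text
clock: 26.42
tcp_pos: [0.4754, 0.005, 0.1274]
ee_rot: [-2.129, -2.133, 0.063]
ft_force: [0.2, -0.9, -3.9]
gripper_width: 0.0168
```

```bash
python3 st.py; python3 -c "
from h import *
c=cam('wrist','w7.png')
s=cam('scene','s7.png')
i=c['img'][...,::-1][140:340,200:440]
j=s['img'][...,::-1][165:215,245:325]
cv2.imwrite('pics/11.png',np.hstack([cv2.resize(i,(400,400),interpolation=cv2.INTER_CUBIC),cv2.resize(j,(400,400),interpolation=cv2.INTER_CUBIC)]))"
```

```text
t 26.4167 tcp [0.4754 0.005  0.1274] yaw 1.569 zax [-0.119  0.06  -0.991] F [ 0.2 -0.9 -3.9] w 0.0168 q [ 0.14  0.86 -0.35  2.04  0.48  0.43  1.02]
```

Emit:
{"op": "jog_arm", "data": {"gripper": [-0.9,-0.9,-0.9,-0.9,-0.9], "delta_pos": [[0.5,0,0],[0.5,0,0],[0.5,0,0],[0.5,0,0],[0,0,0]], "twist": [0,0,0,0,0]}}

```text
clock: 26.93
tcp_pos: [0.4781, 0.0054, 0.1271]
ee_rot: [-2.108, -2.119, 0.11]
ft_force: [0.6, -0.7, -1.9]
gripper_width: 0.0171
```

```bash
python3 st.py
```

```text
t 26.9333 tcp [0.4781 0.0054 0.1271] yaw 1.572 zax [-0.158  0.054 -0.986] F [ 0.6 -0.7 -1.9] w 0.0171 q [ 0.15  0.87 -0.38  2.    0.46  0.5   1.04]
```

Emit:
{"op": "jog_arm", "data": {"gripper": [-0.1,-0.1,-0.1,-0.1,-0.1,-0.1,-0.1,-0.1,-0.1,-0.1], "delta_pos": [[0,0,0],[0,0,0],[0,0,0],[0,0,1],[0,0,2],[0,0,2.5],[-1,0,2.5],[-1,0,2],[-1,0,0],[0,0,0]], "twist": [0,0,0,0,0,0,0,0,0,0]}}

```text
clock: 27.77
tcp_pos: [0.4584, 0.0058, 0.2364]
ee_rot: [-2.125, -2.128, 0.079]
ft_force: [-0.5, -0.3, -0.3]
gripper_width: 0.0397
```

```bash
python3 st.py; python3 -c "
from h import *
c=cam('wrist','w8.png')
i=c['img'][...,::-1][130:330,200:440]
j=cam('scene','s8.png')['img'][...,::-1][160:210,245:325]
cv2.imwrite('pics/12.png',np.vstack([cv2.resize(i,(480,400),interpolation=cv2.INTER_CUBIC),cv2.resize(j[:, :],(480,200),interpolation=cv2.INTER_CUBIC)]))"
```

```text
t 27.7667 tcp [0.4584 0.0058 0.2364] yaw 1.569 zax [-0.131  0.057 -0.99 ] F [-0.5 -0.3 -0.3] w 0.0397 q [ 0.23  0.67 -0.49  2.02  0.35  0.67  1.09]
```

View pics/12.png

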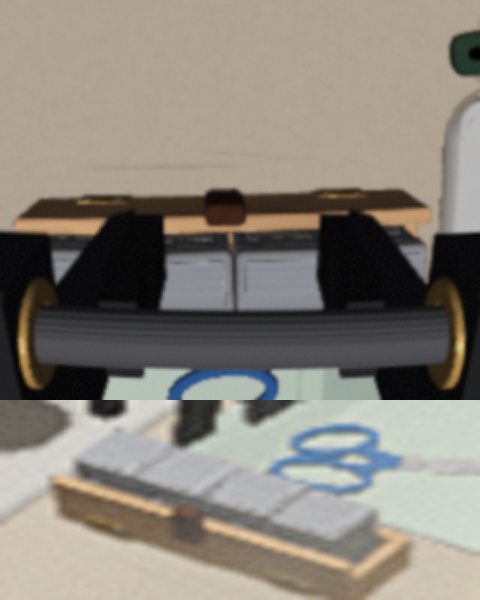

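```bash
python3 - <<'E'
from h import *
w=np.load('pics/wrist.npz');im=w['img']
for Y in(-.07,-.05,.07,.085):
  print('Y',Y)
  for th in(0,.08,.16):
    s,c=np.sin(th),np.cos(th)
    P=[[.476-.046*s+n*c,Y,.006+.046*c+n*s] for n in(-.004,.004)]
    print(th,proj(w,P,True).round(1).tolist())
  u,v=proj(w,[[.476,Y,.052]],True)[0].round().astype(int)
  print(u,[(k,im[k,u].tolist()) for k in range(v-9,v+10)])
E
```

```text
Y -0.07
0 [[227.0, 237.2], [227.5, 245.5]]
0.08 [[226.8, 233.3], [227.2, 241.8]]
0.16 [[226.8, 229.3], [227.0, 237.9]]
227 [(232, [54, 40, 29]), (233, [54, 41, 30]), (234, [54, 41, 29]), (235, [52, 40, 28]), (236, [52, 39, 27]), (237, [54, 40, 29]), (238, [71, 54, 38]), (239, [127, 95, 67]), (240, [182, 140, 101]), (241, [200, 157, 116]), (242, [203, 161, 119]), (243, [203, 161, 119]), (244, [198, 157, 116]), (245, [190, 150, 111]), (246, [162, 127, 93]), (247, [106, 84, 64]), (248, [54, 47, 42]), (249, [36, 35, 36]), (250, [37, 37, 37])]
Y -0.05
0 [[247.8, 237.3], [248.3, 245.7]]
0.08 [[247.7, 233.4], [248.0, 241.9]]
0.16 [[247.7, 229.4], [247.8, 238.0]]
248 [(233, [56, 42, 30]), (234, [54, 41, 29]), (235, [55, 41, 29]), (236, [54, 41, 29]), (237, [56, 42, 29]), (238, [84, 62, 43]), (239, [140, 106, 74]), (240, [179, 139, 100]), (241, [197, 155, 114]), (242, [201, 159, 118]), (243, [197, 157, 116]), (244, [185, 146, 108]), (245, [153, 119, 88]), (246, [101, 78, 58]), (247, [50, 40, 31]), (248, [20, 17, 16]), (249, [11, 9, 12]), (250, [8, 9, 9]), (251, [9, 9, 10])]
Y 0.07
0 [[376.7, 
[... 313 characters left out ...]
 [8, 7, 9]), (242, [7, 8, 9]), (243, [9, 9, 11]), (244, [9, 9, 10]), (245, [6, 5, 6]), (246, [7, 8, 8]), (247, [7, 7, 7]), (248, [9, 8, 8]), (249, [8, 8, 9])]
Y 0.085
0 [[392.0, 235.1], [391.6, 243.2]]
0.08 [[392.0, 231.2], [391.8, 239.5]]
0.16 [[391.9, 227.3], [391.9, 235.7]]
392 [(230, [53, 39, 28]), (231, [52, 39, 28]), (232, [51, 38, 27]), (233, [55, 41, 29]), (234, [87, 64, 46]), (235, [142, 108, 77]), (236, [182, 142, 103]), (237, [195, 153, 113]), (238, [195, 154, 113]), (239, [193, 152, 113]), (240, [189, 149, 110]), (241, [174, 137, 99]), (242, [134, 104, 76]), (243, [70, 57, 46]), (244, [39, 37, 34]), (245, [27, 26, 25]), (246, [18, 17, 17]), (247, [13, 13, 14]), (248, [9, 8, 11])]
```

Emit:
{"op": "jog_arm", "data": {"gripper": [-1,-1,-1,-1,-1,-1,-1,-1,-1,-1,-1,-1], "delta_pos": [[-1,0,0],[-1,0,0],[-0.5,0,0],[0,0,0],[0,0,-2],[0,0,-2],[0,0,-2],[0,0,-2],[0,0,-2],[0,0,-1],[0,0,0],[0,0,0]], "twist": [0,0,0,0,0,0,0,0,0,0,0,0]}}

```text
clock: 28.87
tcp_pos: [0.4413, 0.007, 0.1186]
ee_rot: [-2.129, -2.13, 0.066]
ft_force: [-0.1, -0.6, -0.3]
gripper_width: 0.0001
```

```bash
python3 st.py
```

```text
t 28.8667 tcp [0.4413 0.007  0.1186] yaw 1.567 zax [-0.122  0.06  -0.991] F [-0.1 -0.6 -0.3] w 0.0001 q [ 0.11  0.86 -0.3   2.14  0.51  0.32  0.96]
```

Emit:
{"op": "jog_arm", "data": {"gripper": [-1,-1,-1,-1,-1,-1], "delta_pos": [[0.5,0,0],[0.5,0,0],[0.4,0,0],[0.3,0,0],[0.3,0,0],[0,0,0]], "twist": [0,0,0,0,0,0]}}

```text
clock: 29.37
tcp_pos: [0.4587, 0.007, 0.1204]
ee_rot: [-2.124, -2.126, 0.077]
ft_force: [1.1, -0.4, -0.3]
gripper_width: 0.0001
```

Emit:
{"op": "jog_arm", "data": {"gripper": [-1,-1,-1,-1], "delta_pos": [[0.3,0,0],[0.3,0,0],[0.3,0,0],[0.3,0,0]], "twist": [0,0,0,0]}}

```text
clock: 29.7
tcp_pos: [0.4608, 0.007, 0.1205]
ee_rot: [-2.111, -2.117, 0.104]
ft_force: [-6.6, 1.0, -1.3]
gripper_width: 0.0004
```

Emit:
{"op": "jog_arm", "data": {"gripper": [-1,-1,-1], "delta_pos": [[0.6,0,0],[0.7,0,0],[0.7,0,0]], "twist": [0,0,0]}}

```text
clock: 29.95
tcp_pos: [0.4633, 0.0072, 0.1203]
ee_rot: [-2.089, -2.102, 0.151]
ft_force: [-11.8, 1.6, 2.8]
gripper_width: 0.0003
```

```bash
python3 st.py
```

```text
t 29.95 tcp [0.4633 0.0072 0.1203] yaw 1.572 zax [-0.194  0.051 -0.98 ] F [-11.8   1.6   2.8] w 0.0003 q [ 0.15  0.89 -0.38  2.02  0.46  0.51  1.03]
```

Against the stop: the tip no longer advances and the force is 12 N. Back off, rise clear and make the final check.

Emit:
{"op": "jog_arm", "data": {"gripper": [-1,-1,-1,-1,-1,-1,-1,-1,-1,-1,-1], "delta_pos": [[-1,0,0],[-1.5,0,0],[-1.5,0,0],[0,0,2],[0,0,3],[0,0,3],[0,0,3],[0,0,3],[0,0,2],[0,0,0],[0,0,0]], "twist": [0,0,0,0,0,0,0,0,0,0,0]}}

```text
clock: 30.87
tcp_pos: [0.429, 0.0076, 0.2916]
ee_rot: [-2.099, -2.108, 0.13]
ft_force: [-0.5, 0.3, -1.5]
gripper_width: 0.0003
```

```bash
python3 st.py; python3 - <<'E'
from h import *
w=cam('wrist','w9.png');s=cam('scene');im=w['img']
for Y in(-.05,.085):
  for th in(0,.08):
    c,q=np.cos(th),np.sin(th)
    print(Y,th,proj(w,[[.476-.046*q+n*c,Y,.006+.046*c+n*q] for n in(-.004,.004)],True).round(1).tolist())
  u,v=proj(w,[[.476,Y,.052]],True)[0].round().astype(int)
  print(u,[(k,int(im[k,u,0])) for k in range(v-9,v+10)])
i=im[...,::-1][110:330,180:460];j=s['img'][...,::-1][150:270,220:410]
cv2.imwrite('pics/13.png',np.hstack([cv2.resize(i,(400,314),interpolation=cv2.INTER_CUBIC),cv2.resize(j,(400,314),interpolation=cv2.INTER_CUBIC)]))
E
```

```text
t 30.8667 tcp [0.429  0.0076 0.2916] yaw 1.57 zax [-0.177  0.054 -0.983] F [-0.5  0.3 -1.5] w 0.0003 q [ 0.28  0.57 -0.57  2.01  0.27  0.82  1.14]
-0.05 0 [[256.5, 260.4], [256.8, 267.2]]
-0.05 0.08 [[256.4, 257.2], [256.7, 264.2]]
257 [(255, 9), (256, 11), (257, 12), (258, 9), (259, 10), (260, 10), (261, 10), (262, 10), (263, 8), (264, 10), (265, 10), (266, 8), (267, 9), (268, 11), (269, 10), (270, 11), (271, 11), (272, 11), (273, 9)]
0.085 0 [[376.1, 258.8], [375.8, 265.5]]
0.085 0.08 [[376.1, 255.6], [376.0, 262.5]]
376 [(253, 10), (254, 11), (255, 11), (256, 9), (257, 10), (258, 8), (259, 12), (260, 9), (261, 11), (262, 9), (263, 10), (264, 10), (265, 9), (266, 11), (267, 11), (268, 10), (269, 9), (270, 8), (271, 11)]
```

View pics/13.png

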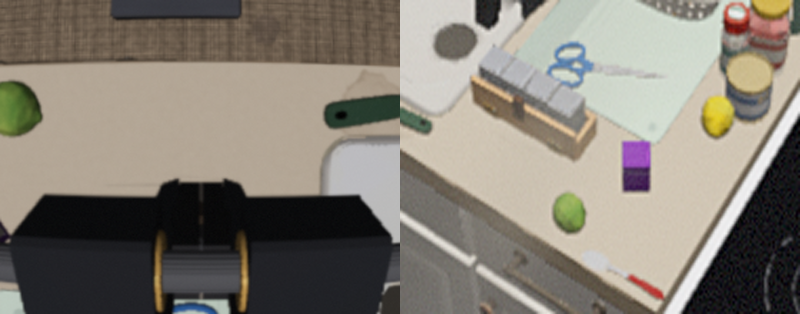

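```bash
python3 -c "
from plant import bot
print(bot.job_done())"
```

```text
the job is handed in; nothing more can be done
None
```

I handed the job in at about 31 s, well inside the 72 s limit. The four tins stand in one row in the box, the front is up, and the arm is clear of everything. `bot.job_done()` gave no verdict.

**What I did:** I pinched the three askew tins one at a time, squared each, and slid it left until it touched. The first two were also pressed against the rear rail. For the third I only felt clear contact on the left, but the picture shows it just as far back. I then lifted the silver tin from the worktop into the right-hand space. I swung the front up by its pull and pressed it against its stop from outside with about 12 N.

**Last tin check**, wrist picture taken before closing the front, in the rack's frame:

| Tin | x (mm) | y (mm) |
|---|---|---|
| a | -3.0 | 69 |
| b | -2.6 | 25 |
| c | -2.2 | -20 |
| d | -3.1 | -65 |

All four were square to within about 0.02 rad. All values are inside the limits. Tin c is closest to one: its limit is -23 mm and the picture is good to about 2 mm.

**Front panel:** before the final push it measured about 0 rad, give or take 0.04. After the push the gripper hid the panel's top edge in the wrist picture, so I could not measure it again. The final scene picture shows it shut, with all four tins upright. The lime, lemon and teaspoon look unmoved there. The peeler was only partly in view and never approached.

**Problems on the way:**
- The tool tilted gradually to about 0.2 rad over the many small moves.
- Joint 6 came within 0.003 rad of its lower limit while reaching for the pull, so I gripped only the pull's end.

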